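# Find the latched key on the switch box and release it

### The arm

A 7-joint arm with a two-finger parallel gripper is mounted at the origin on a cart in front of the work surface, level with it; the furniture and walls round the work are solid. World frame = base frame: x ahead of the robot, y to its left, z up, the work surface at z = 0. Lengths are in m, angles in degrees, forces in N, time in s.
With the tool pointing down it reaches from about 0.35 to 0.9 m from the base axis. Payload 19.9 kg.
Tool frame: the origin (TCP) lies on the centre line of the jaws, within the pads' length; the fingertips stand 17 mm ahead of it and the grasp point (between the pads) lies 2 mm behind it (tip_reach is the distance from the TCP to the fingertips, in m); z points along the fingers, x is the direction in which the jaws open and shut, and the axes are right-handed (so a half turn about z gives the same grasp; the last joint's range is limited). The gripper opens to 85 mm and grips with 20 to 120 N. Pads are 22 mm wide; open, the fingers measure 114 mm over their backs; the gripper's body (76 mm by 85 mm) begins 54 mm behind the grasp point. The pads swing forward as they close: fully open they stand 13 mm farther back than shut.
Start: joints at [-69.299, 23.915, -0.59, 92.452, 0.269, 63.638, -3.037], TCP at [0.245, 0.575, 0.248] pointing down, gripper open.
Joint ranges: [-161.28, 161.28], [-22.2, 115.67], [-73.04, 71.86], [3.21, 147.25], [-68.34, 248.33], [10.77, 114.83], [-161.83, 161.83]. Speed limits (degrees/s): [108.29, 108.29, 136.94, 136.94, 172.46, 172.46, 172.46].

### API

Orientations are given as a 3x3 rotation matrix whose columns are the frame's x, y, z axes.
In Python, from bench import read_state, snapshot, sign_off, boxes_of, tip_reach gives the robot as it stands. The module is installed in compiled form; this text tells all that it offers.
- The arm moves only by the tool apply_moves, never from a script. Its argument "series" is one flat list of numbers, 6 for each row, row after row: the shift along the tool's x, y, z in mm, then the turn, a rotation vector about the tool's x, y, z in degrees. In form: [x, y, z, rx, ry, rz, x, y, z, rx, ry, rz, ...]. A call has 1 to 8 rows; each row shifts and turns the commanded pose from where the row before left it, along the tool's axes as they then stand; what a row does not reach is not made up. A row lasts 1/12 s, in which the tool goes at most 41.7 mm and 7.16 degrees, less where a joint would pass 70% of its speed; a pose out of reach is approached as far as the arm can. A call with a gripper value outside its range is refused whole. "grip" is the opening, from -1 (shut) to 1 (fully open), set as the call begins (left out, the last holds). The fingers move at their own pace and stop on an object; "newtons" is the grip in N (left out, the last holds). Time passes only in rows, so rows that do not move let the fingers close. It gives the time, the measured TCP pose, the force and the opening at its end, in the units of the state.
- read_state(): the state, without advancing time (a new reading comes with each control period).
- snapshot(name): name is "side" or "top"; returns a dict with "img" (384x512x3 uint8, blue, green, red), "z_map" (384x512 float32, m along the optical axis (not along the pixel's ray), 0 where there is no reading), "fx", "fy", "cx", "cy" (pixels), "extrinsics" (4x4, takes a point from camera to world coordinates). Camera axes: x right, y up, looking along -z (the intrinsics and any distortion apply to the point x, -y, -z); pixel columns grow to the right and rows downward; lengths in m; the calibration is good to about 2 mm. A picture is of the moment at which its call begins.
- sign_off(): hands the job in, once; it reports no verdict.
Trained networks look in the newest picture that a camera, given by its name, has taken for a name from the list of things; names that differ only in an ending like _2 or _b are one class to them, and where a whole thing is asked for, a point or a joint stands for the part that bears it (a point fixed in the world has none). Each returns a list of dicts, best first, with "conf" (0 to 1); they miss things now and then, are a little off and sometimes report something else, mostly with a low value. They report only what shows in the picture. A call takes as long as a camera call.
- boxes_of(camera, thing): "rect" ([left, top, width, height] in pixels, round what is visible of it).
The state is a dict: "time_s": time; "joint_positions": joint angles; "joint_velocities": joint speeds; "effort": joint torques, N m; "position": TCP position; "eef_rot": TCP orientation; "contact_force": force on the tool from outside, world axes, zero at the start; "torque": the same for the moment, N m; "finger_gap": finger opening in m.
Only numpy, scipy, OpenCV 4.12 (cv2) and the standard library are available. Lean on these libraries where they do the work, as an engineer would, in place of code of your own. Each camera call takes 0.05 s, during which the arm holds its last target.

### The job

One of the four identical blue keys on the switch box has been left latched down. Feel for it by tapping the keys lightly with a fingertip: a raised key gives softly, the latched one stands firm and a little lower. Then press the latched key firmly all the way in and let go, so that it springs back up level with the others; never push any of the other three keys down hard, and leave the things lying round the box where they are.

Things in the scene. Friction and masses are not known exactly. Their poses are not given: they have to be found in the camera images.
- switch_box: Low white desktop box with black end cheeks and four blue square keys in a row on its silvery top, fixed to the bench. Origin at the centre of its underside, on the bench top; 96 mm along its x, 200 mm along its y, z up; top deck 40 mm above the bench. Four brass jacks point to its +x from the back face. Small green lenses behind the keys never light.
- slot_1 (a point): Centre of the top face of key place 1 when the key there is raised, 54 mm above the bench (14 mm above the deck); places are numbered from the box's +y end to its -y end, 45 mm apart. Fixed to the box: it does not move with the key. Key caps are 26 mm square, with 19 mm free between neighbours.
- slot_2 (a point): Centre of the top face of key place 2 when the key there is raised, 54 mm above the bench (14 mm above the deck); places are numbered from the box's +y end to its -y end, 45 mm apart. Fixed to the box: it does not move with the key. Key caps are 26 mm square, with 19 mm free between neighbours.
- slot_3 (a point): Centre of the top face of key place 3 when the key there is raised, 54 mm above the bench (14 mm above the deck); places are numbered from the box's +y end to its -y end, 45 mm apart. Fixed to the box: it does not move with the key. Key caps are 26 mm square, with 19 mm free between neighbours.
- slot_4 (a point): Centre of the top face of key place 4 when the key there is raised, 54 mm above the bench (14 mm above the deck); places are numbered from the box's +y end to its -y end, 45 mm apart. Fixed to the box: it does not move with the key. Key caps are 26 mm square, with 19 mm free between neighbours.
- key_c (a joint): Depth (m) of the key latched at the start: 0 raised, 0.003 latched (top 3 mm below the raised level), 0.008 hard end. Its place in the row varies and is not told. Latched, it moves under 0.5 mm at 6 N, yields at about 7.5 N, lets go at about depth 0.006 (10 N), meets the hard end at 13 N; let go after that it springs up to 0, let go earlier it stays latched.
- key_a (a joint): How far one of the three raised keys is down, in m: 0 raised, 0.008 at the hard end. Its place in the row varies. It starts to move at 1.5 N and gives softly, 0.7 N per mm, for 3.2 mm (3.7 N there); a firm stop spring then takes 8 N to move. It must not go beyond 0.0055 (10 N).
- key_b (a joint): How far one of the three raised keys is down, in m: 0 raised, 0.008 at the hard end. Its place in the row varies. It starts to move at 1.5 N and gives softly, 0.7 N per mm, for 3.2 mm (3.7 N there); a firm stop spring then takes 8 N to move. It must not go beyond 0.0055 (10 N).
- key_d (a joint): How far one of the three raised keys is down, in m: 0 raised, 0.008 at the hard end. Its place in the row varies. It starts to move at 1.5 N and gives softly, 0.7 N per mm, for 3.2 mm (3.7 N there); a firm stop spring then takes 8 N to move. It must not go beyond 0.0055 (10 N).
- screwdriver: Small red-handled screwdriver, 18 x 153 x 18 mm, lying loose in front of the box (its -x side). Origin at the centre of its underside. To be left alone.
- usb_stick: Black memory stick, 17 x 51 x 9 mm, lying loose in front of the box. Origin at the centre of its underside. To be left alone.
- bnc_tee: Metal coax tee, 27 x 50 x 18 mm, lying loose behind the box (its +x side). Origin at the centre of its underside. To be left alone.
- tape_green: Roll of green tape lying flat, 72 mm across, 24 mm high, loose behind the box. Origin at the centre of its underside. To be left alone.

How it is judged:
By the outcome, as a careful person would: the job done as asked, in the order asked, and still so for the second after the job is handed in, with the robot touching nothing.
It also fails if it takes over 45 s, if anything falls off the work surface, if the arm or the gripper's body presses on something with over 40 N, if the wrist force passes 120 N, or if a joint passes its speed limit or range.

## Working session

There is one attempt and no reset: what is moved stays moved. The work goes in short steps, Python scripts to look and compute and a tool call to move; the robot and the scene stay as the last step left them, time stands still between calls to the robot, and variables do not carry over. Pictures are saved under pics/ and viewed, and the job is handed in when it is done.

Besides the shell and the picture viewer there is one more tool, called after "Call:" by a JSON object that holds its "name" and its "arguments". apply_moves: Moves the arm, as the interface text tells. Its arguments: {"type":"object","properties":{"series":{"type":"array"},"grip":{"type":"number"},"newtons":{"type":"number"}},"required":["series"]}

```bash
mkdir -p pics; python3 - <<'E'
from bench import *
import cv2,numpy as np
s=read_state();print({k:np.round(v,4).tolist() for k,v in s.items()},tip_reach)
for c in("top","side"):
    d=snapshot(c);cv2.imwrite(f"pics/{c}0.png",d["img"]);np.savez(f"{c}0.npz",**d)
    print(c,d["fx"],d["cx"],d["cy"],d["extrinsics"].round(4).tolist())
    for t in("switch_box","slot_1","key_c"):print(t,boxes_of(c,t))
E
```

```text
{'time_s': 0.0, 'joint_positions': [-69.2988, 23.9489, -0.5904, 92.4868, 0.2683, 63.638, -3.0366], 'joint_velocities': [0.0111, -0.0233, 0.0611, -0.0218, -0.0929, -0.023, -0.0471], 'effort': [0.0003, -86.4433, 0.6793, -43.4913, 0.0192, 0.0072, 0.0], 'position': [0.2449, 0.5747, 0.2476], 'eef_rot': [[0.392, 0.92, -0.0004], [0.92, -0.392, -0.0012], [-0.0013, 0.0001, -1.0]], 'contact_force': [0.4848, -0.2092, 0.3208], 'torque': [0.0226, -0.0433, 0.0042], 'finger_gap': 0.0852} 0.017
top 450.787316650648 256.07380325948503 194.156918325127 [[0.0279, 0.9879, -0.1528, 0.3964], [-0.9995, 0.0252, -0.0194, 0.2561], [-0.0153, 0.1533, 0.9881, 0.9104], [0.0, 0.0, 0.0, 1.0]]
switch_box [{'rect': [198.2, 190.6, 109.5, 70.4], 'conf': 0.79}]
slot_1 [{'rect': [208.8, 216.4, 13.6, 14.0], 'conf': 0.67}, {'rect': [195.0, 189.4, 109.1, 73.0], 'conf': 0.6}]
key_c [{'rect': [236.0, 218.3, 9.6, 19.1], 'conf': 0.76}, {'rect': [279.1, 226.5, 13.1, 20.3], 'conf': 0.66}, {'rect': [209.0, 216.5, 16.0, 14.4], 'conf': 0.66}, {'rect': [257.1, 225.8, 15.4, 15.5], 'conf': 0.64}]
side 491.92972991071434 257.8873848488929 192.49503489851145 [[0.9968, 0.0603, -0.053, 0.5039], [-0.0762, 0.5029, -0.861, -0.4598], [-0.0253, 0.8623, 0.5058, 0.5108], [0.0, 0.0, 0.0, 1.0]]
switch_box [{'rect': [172.5, 185.6, 78.9, 83.7], 'conf': 0.92}]
slot_1 [{'rect': [175.1, 186.6, 75.3, 78.0], 'conf': 0.74}]
key_c [{'rect': [204.6, 196.5, 14.0, 15.0], 'conf': 0.5}, {'rect': [207.2, 188.9, 15.9, 9.3], 'conf': 0.49}, {'rect': [193.0, 225.3, 17.5, 15.9], 'conf': 0.46}]
```

```bash
python3 - <<'E'
import cv2,numpy as np
for c in("top","side"):
    d=np.load(f"{c}0.npz");im=d["img"]
    crop=im[170:290,150:350] if c=="top" else im[160:290,120:300]
    cv2.imwrite(f"pics/{c}0c.png",cv2.resize(crop,None,fx=4,fy=4,interpolation=cv2.INTER_CUBIC))
    hsv=cv2.cvtColor(im,cv2.COLOR_BGR2HSV)
    m=cv2.inRange(hsv,(95,90,40),(130,255,255))
    n,l,st,ce=cv2.connectedComponentsWithStats(m)
    z=d["z_map"];E=d["extrinsics"]
    for i in range(1,n):
        if st[i,4]<40:continue
        v,u=np.where(l==i);zz=z[v,u]
        P=np.c_[(u-d["cx"])/d["fx"]*zz,-(v-d["cy"])/d["fy"]*zz,-zz,np.ones_like(zz)]@E.T
        top=P[np.abs(P[:,2]-np.percentile(P[:,2],80))<.004]
        print(c,st[i],ce[i].round(1),top[:,:3].mean(0).round(4),np.median(P[:,2]).round(4),P[:,:2].min(0).round(3),P[:,:2].max(0).round(3))
E
```

```text
top [  133     0   379   349 51808] [293.8 226.1] [ 0.4829  0.2051 -0.    ] -0.0002 [ 0.249 -0.237] [0.969 0.509]
top [  270     0   242   210 14634] [399.4  92.2] [ 0.7678 -0.0163  0.    ] -0.0002 [ 0.396 -0.255] [0.974 0.256]
top [277  20  32  23 137] [293.9  29. ] [0.8991 0.2016 0.0019] 0.0004 [0.396 0.171] [0.92  0.256]
top [486  44  26  16 289] [501.1  52. ] [ 0.8012 -0.1735  0.1276] 0.105 [ 0.396 -0.22 ] [0.809 0.256]
top [491  62  12   9  55] [495.8  65.7] [ 8.257e-01 -2.270e-01 -3.000e-04] -0.0005 [ 0.815 -0.241] [ 0.832 -0.211]
top [493  72  19  11 103] [500.7  77.9] [ 0.7981 -0.2355 -0.    ] -0.0004 [ 0.79  -0.258] [ 0.811 -0.212]
top [497  83  15   8  73] [504.5  85.8] [ 7.806e-01 -2.437e-01 -5.000e-04] -0.0004 [ 0.772 -0.257] [ 0.787 -0.226]
top [470  84  20  12 157] [479.1  89.5] [ 7.715e-01 -1.890e-01  1.000e-04] -0.0003 [ 0.759 -0.21 ] [ 0.783 -0.166]
top [198 111  40   7 105] [217.6 114. ] [0.6987 0.3556 0.0253] 0.0209 [0.692 0.317] [0.705 0.397]
top [ 327  112   73   83 1981] [356.5 163.2] [6.073e-01 7.010e-02 1.000e-04] -0.0002 [ 0.396 -0.018] [0.715 0.256]
top [426
[... 851 characters left out ...]
1] [284.4 237.5] [0.4467 0.2157 0.0507] 0.0502 [0.433 0.202] [0.462 0.231]
top [413 281  17  15  65] [420.3 288.7] [ 0.357  -0.0546 -0.0004] -0.0008 [ 0.345 -0.071] [ 0.372 -0.039]
top [432 301  65  23 368] [462.  315.2] [ 0.3085 -0.1347 -0.0005] -0.0007 [ 0.295 -0.2  ] [0.396 0.256]
side [ 325  180  111   69 1793] [382.1 228.2] [0.7594 0.2345 0.0284] 0.0173 [ 0.504 -0.46 ] [0.874 0.394]
side [197 184  28  41 501] [210.8 205. ] [0.4649 0.2951 0.0527] 0.0501 [ 0.441 -0.46 ] [0.504 0.459]
side [191 226  19  14 180] [200.1 233.4] [0.4479 0.2101 0.05  ] 0.049 [ 0.433 -0.46 ] [0.504 0.228]
side [ 378  309   93   53 1773] [423.2 340.1] [ 0.7395 -0.022   0.0211] 0.0199 [ 0.504 -0.46 ] [0.805 0.047]
```

View pics/top0.png

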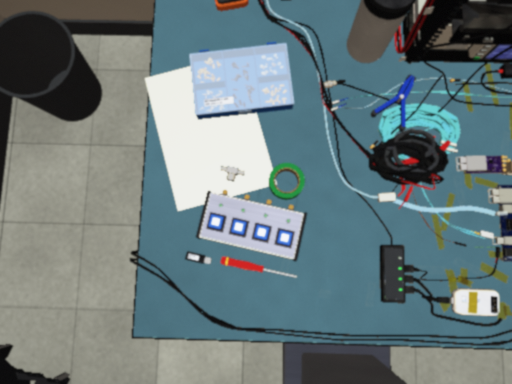

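View pics/side0.png

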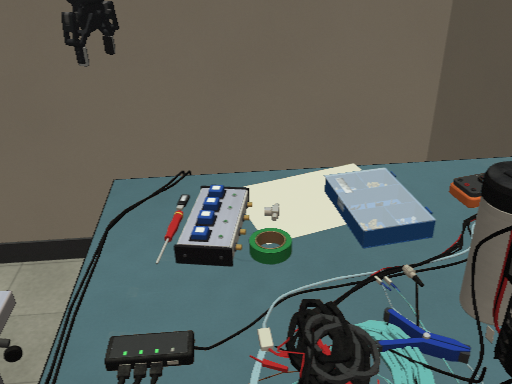

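The pictures show the box at about (255,232) px in the top view. The four key tops are at 53.7, 53.7, 53.6 and 50.7 mm, so key 4 is the likely latched one. Spacing and heights match the description. I'll confirm it by touch.

Call:
{"name": "apply_moves", "arguments": {"series": [-15, 37, 0, 0, 0, 0, -15, 37, 0, 0, 0, 0, -15, 37, 0, 0, 0, 0, -15, 37, 0, 0, 0, 0, -15, 37, 0, 0, 0, 0, -15, 37, 0, 0, 0, 0, -15, 37, 0, 0, 0, 0, -15, 37, 0, 0, 0, 0], "grip": -1, "newtons": 30}}

```text
time_s: 1.07
position: [0.4713, 0.3469, 0.2485]
eef_rot: [[0.392, 0.92, 0.0], [0.92, -0.392, 0.0], [0.0, 0.0, -1.0]]
contact_force: [0.1, 1.4, -0.0]
finger_gap: -0.0004
```

Call:
{"name": "apply_moves", "arguments": {"series": [0, 0, 0, 0, 0, -5.9, 0, 0, 0, 0, 0, -5.9, 0, 0, 30, 0, 0, 0, 0, 0, 30, 0, 0, 0, 0, 0, 30, 0, 0, 0, 0, 0, 10, 0, 0, 0, 0, 0, 0, 0, 0, 0, 0, 0, 0, 0, 0, 0]}}

```text
time_s: 1.73
position: [0.4706, 0.3487, 0.1491]
eef_rot: [[0.196, 0.981, 0.0], [0.981, -0.196, -0.0], [0.0, 0.0, -1.0]]
contact_force: [0.9, 0.4, 1.0]
finger_gap: 0.0
```

```bash
cat > h.py <<'E'
from bench import *
import numpy as np,sys
K={1:(.473,.3473),2:(.4646,.3032),3:(.4559,.2598),4:(.4467,.2157)}
def rep(k=None):
    s=read_state();p=np.array(s["position"]);R=np.array(s["eef_rot"])
    print("t",round(s["time_s"],2),"p",p.round(4),"tip z",round(p[2]+R[2,2]*tip_reach,4) if not callable(tip_reach) else tip_reach(),"F",np.round(s["contact_force"],2),"gap",round(s["finger_gap"],4))
    print("tool x",R[:,0].round(3),"z",R[:,2].round(4))
    for k in K:
        print(k,"tool shift mm",(R.T@(np.r_[K[k],p[2]]-p)*1000).round(1))
if __name__=="__main__":rep()
E
python3 h.py
```

```text
t 1.73 p [0.4706 0.3487 0.1491] tip z 0.1321 F [0.91 0.38 0.99] gap 0.0
tool x [0.196 0.981 0.   ] z [ 2.e-04 -0.e+00 -1.e+00]
1 tool shift mm [-0.9  2.7  0. ]
2 tool shift mm [-45.8   3.   -0. ]
3 tool shift mm [-90.1   3.   -0. ]
4 tool shift mm [-135.1    2.6   -0. ]
```

Call:
{"name": "apply_moves", "arguments": {"series": [-1, 2.7, 30, 0, 0, 0, 0, 0, 30, 0, 0, 0, 0, 0, 12, 0, 0, 0, 0, 0, 0, 0, 0, 0, 0, 0, 0, 0, 0, 0, 0, 0, 0, 0, 0, 0]}}

```text
time_s: 2.23
position: [0.4736, 0.3478, 0.0784]
eef_rot: [[0.195, 0.981, 0.002], [0.981, -0.195, 0.002], [0.002, 0.002, -1.0]]
contact_force: [-0.3, 0.0, 0.4]
finger_gap: -0.0
```

Call:
{"name": "apply_moves", "arguments": {"series": [0, 0, 2, 0, 0, 0, 0, 0, 2, 0, 0, 0, 0, 0, 0, 0, 0, 0, 0, 0, 0, 0, 0, 0]}}

```text
time_s: 2.57
position: [0.4728, 0.3471, 0.0726]
eef_rot: [[0.196, 0.981, 0.0], [0.981, -0.196, 0.0], [0.0, 0.0, -1.0]]
contact_force: [-0.4, 0.6, -0.2]
finger_gap: -0.0003
```

Call:
{"name": "apply_moves", "arguments": {"series": [0, 0, 1, 0, 0, 0, 0, 0, 0, 0, 0, 0, 0, 0, 0, 0, 0, 0]}}

```text
time_s: 2.82
position: [0.4727, 0.347, 0.0713]
eef_rot: [[0.196, 0.981, -0.0], [0.981, -0.196, -0.0], [-0.0, 0.0, -1.0]]
contact_force: [0.7, -0.1, -0.3]
finger_gap: -0.0002
```

```bash
python3 h.py|head -2
```

```text
t 2.82 p [0.4727 0.347  0.0713] tip z 0.0543 F [ 0.69 -0.12 -0.28] gap -0.0002
tool x [ 0.196  0.981 -0.   ] z [-0.e+00 -2.e-04 -1.e+00]
```

Call:
{"name": "apply_moves", "arguments": {"series": [0, 0, 1, 0, 0, 0, 0, 0, 0, 0, 0, 0, 0, 0, 0, 0, 0, 0]}}

```text
time_s: 3.07
position: [0.4728, 0.3471, 0.0703]
eef_rot: [[0.196, 0.981, 0.0], [0.981, -0.196, -0.0], [-0.0, 0.0, -1.0]]
contact_force: [0.4, -0.1, 1.8]
finger_gap: -0.0003
```

Call:
{"name": "apply_moves", "arguments": {"series": [0, 0, 1, 0, 0, 0, 0, 0, 0, 0, 0, 0, 0, 0, 0, 0, 0, 0]}}

```text
time_s: 3.32
position: [0.4728, 0.3471, 0.0693]
eef_rot: [[0.196, 0.981, 0.0], [0.981, -0.196, -0.0], [-0.0, 0.0, -1.0]]
contact_force: [-0.1, -0.1, 1.9]
finger_gap: -0.0001
```

Key 1 touches at the raised height and gives softly. On to key 2.

Call:
{"name": "apply_moves", "arguments": {"series": [0, 0, -10, 0, 0, 0, -22.5, 0, 0, 0, 0, 0, -22.5, 0, 0, 0, 0, 0, 0, 0, 0, 0, 0, 0, 0, 0, 8, 0, 0, 0, 0, 0, 0, 0, 0, 0, 0, 0, 0, 0, 0, 0]}}

```text
time_s: 3.9
position: [0.4638, 0.3035, 0.071]
eef_rot: [[0.195, 0.981, -0.0], [0.981, -0.195, -0.0], [-0.0, -0.0, -1.0]]
contact_force: [-0.9, -0.6, 1.8]
finger_gap: 0.0002
```

Call:
{"name": "apply_moves", "arguments": {"series": [0, 0, 1, 0, 0, 0, 0, 0, 0, 0, 0, 0, 0, 0, 0, 0, 0, 0]}}

```text
time_s: 4.15
position: [0.4639, 0.3035, 0.0703]
eef_rot: [[0.195, 0.981, 0.0], [0.981, -0.195, 0.0], [0.0, -0.0, -1.0]]
contact_force: [-0.9, 0.5, 1.8]
finger_gap: -0.0002
```

Call:
{"name": "apply_moves", "arguments": {"series": [0, 0, 1, 0, 0, 0, 0, 0, 0, 0, 0, 0, 0, 0, 0, 0, 0, 0]}}

```text
time_s: 4.4
position: [0.4639, 0.3032, 0.0694]
eef_rot: [[0.195, 0.981, 0.0], [0.981, -0.195, 0.0], [0.0, 0.0, -1.0]]
contact_force: [-0.1, 1.4, 2.2]
finger_gap: 0.0002
```

Call:
{"name": "apply_moves", "arguments": {"series": [0, 0, -10, 0, 0, 0, -22, 0, 0, 0, 0, 0, -22, 0, 0, 0, 0, 0, 0, 0, 0, 0, 0, 0, 0, 0, 8, 0, 0, 0, 0, 0, 0, 0, 0, 0, 0, 0, 0, 0, 0, 0]}}

```text
time_s: 4.98
position: [0.4552, 0.2602, 0.071]
eef_rot: [[0.195, 0.981, -0.001], [0.981, -0.195, -0.0], [-0.0, -0.0, -1.0]]
contact_force: [-0.4, -0.5, 2.2]
finger_gap: 0.0
```

Call:
{"name": "apply_moves", "arguments": {"series": [0, 0, 1, 0, 0, 0, 0, 0, 0, 0, 0, 0, 0, 0, 0, 0, 0, 0]}}

```text
time_s: 5.23
position: [0.4553, 0.2603, 0.0703]
eef_rot: [[0.195, 0.981, 0.0], [0.981, -0.195, 0.0], [0.0, -0.0, -1.0]]
contact_force: [-0.3, 0.9, 0.7]
finger_gap: -0.0002
```

Call:
{"name": "apply_moves", "arguments": {"series": [0, 0, 1, 0, 0, 0, 0, 0, 0, 0, 0, 0, 0, 0, 0, 0, 0, 0]}}

```text
time_s: 5.48
position: [0.4553, 0.26, 0.0693]
eef_rot: [[0.195, 0.981, 0.0], [0.981, -0.195, 0.0], [0.0, 0.0, -1.0]]
contact_force: [-0.6, 1.4, 3.3]
finger_gap: 0.0004
```

```bash
python3 h.py
```

```text
t 5.48 p [0.4553 0.26   0.0693] tip z 0.0523 F [-0.64  1.36  3.33] gap 0.0004
tool x [0.195 0.981 0.   ] z [ 1.e-04  2.e-04 -1.e+00]
1 tool shift mm [89.1  0.3  0. ]
2 tool shift mm [44.2  0.7  0. ]
3 tool shift mm [-0.1  0.6  0. ]
4 tool shift mm [-45.1   0.2  -0. ]
```

Keys 2 and 3 also give softly at the raised height. Now key 4.

Call:
{"name": "apply_moves", "arguments": {"series": [0, 0, -10, 0, 0, 0, -22.5, 0, 0, 0, 0, 0, -22.5, 0, 0, 0, 0, 0, 0, 0, 0, 0, 0, 0, 0, 0, 9, 0, 0, 0, 0, 0, 0, 0, 0, 0, 0, 0, 0, 0, 0, 0]}}

```text
time_s: 6.07
position: [0.4463, 0.2161, 0.0699]
eef_rot: [[0.195, 0.981, -0.001], [0.981, -0.195, -0.0], [-0.0, -0.001, -1.0]]
contact_force: [0.3, 0.6, -0.0]
finger_gap: -0.0001
```

Call:
{"name": "apply_moves", "arguments": {"series": [0, 0, 1, 0, 0, 0, 0, 0, 0, 0, 0, 0, 0, 0, 0, 0, 0, 0]}}

```text
time_s: 6.32
position: [0.4465, 0.2159, 0.0693]
eef_rot: [[0.195, 0.981, -0.0], [0.981, -0.195, -0.0], [-0.0, -0.0, -1.0]]
contact_force: [-0.6, -0.1, 0.1]
finger_gap: 0.0002
```

Call:
{"name": "apply_moves", "arguments": {"series": [0, 0, 1, 0, 0, 0, 0, 0, 0, 0, 0, 0, 0, 0, 0, 0, 0, 0]}}

```text
time_s: 6.57
position: [0.4465, 0.2157, 0.0683]
eef_rot: [[0.195, 0.981, -0.0], [0.981, -0.195, -0.0], [-0.0, 0.0, -1.0]]
contact_force: [0.9, -0.3, -0.3]
finger_gap: 0.0002
```

Call:
{"name": "apply_moves", "arguments": {"series": [0, 0, 1, 0, 0, 0, 0, 0, 0, 0, 0, 0, 0, 0, 0, 0, 0, 0]}}

```text
time_s: 6.82
position: [0.4465, 0.2157, 0.0674]
eef_rot: [[0.196, 0.981, 0.0], [0.981, -0.196, 0.0], [0.0, 0.0, -1.0]]
contact_force: [-1.0, -0.3, 3.9]
finger_gap: -0.0001
```

Key 4 is about 3 mm lower and stiff (3.9 N after a fraction of a mm), so it is the latched one. I'll press it in gradually.

Call:
{"name": "apply_moves", "arguments": {"series": [0, 0, 1, 0, 0, 0, 0, 0, 1, 0, 0, 0, 0, 0, 1, 0, 0, 0, 0, 0, 0, 0, 0, 0, 0, 0, 0, 0, 0, 0]}}

```text
time_s: 7.23
position: [0.4466, 0.2157, 0.0646]
eef_rot: [[0.196, 0.981, 0.0], [0.981, -0.196, 0.0], [0.0, 0.0, -1.0]]
contact_force: [-2.9, -1.1, 11.3]
finger_gap: 0.0002
```

Call:
{"name": "apply_moves", "arguments": {"series": [0, 0, 1, 0, 0, 0, 0, 0, 0, 0, 0, 0, 0, 0, 0, 0, 0, 0]}}

```text
time_s: 7.48
position: [0.4466, 0.2157, 0.0637]
eef_rot: [[0.196, 0.981, 0.0], [0.981, -0.196, 0.0], [0.0, 0.0, -1.0]]
contact_force: [-3.5, 0.4, 12.6]
finger_gap: -0.0
```

Call:
{"name": "apply_moves", "arguments": {"series": [0, 0, 1, 0, 0, 0, 0, 0, 0, 0, 0, 0, 0, 0, 0, 0, 0, 0]}}

```text
time_s: 7.73
position: [0.4466, 0.2157, 0.063]
eef_rot: [[0.196, 0.981, 0.0], [0.981, -0.196, 0.0], [0.0, 0.0, -1.0]]
contact_force: [-4.7, -0.9, 19.7]
finger_gap: -0.0002
```

The force jumped to 19.7 N, so it has met the hard end. Letting go and withdrawing towards the start side.

Call:
{"name": "apply_moves", "arguments": {"series": [0, 0, -2, 0, 0, 0, 0, 0, -5, 0, 0, 0, 0, 0, -20, 0, 0, 0, 0, 0, -35, 0, 0, 0, 0, 0, -35, 0, 0, 0, 0, 0, -35, 0, 0, 0, 0, 0, -35, 0, 0, 0, 0, 0, 0, 0, 0, 0]}}

```text
time_s: 8.4
position: [0.4486, 0.2166, 0.2354]
eef_rot: [[0.196, 0.981, 0.007], [0.981, -0.196, 0.004], [0.006, 0.006, -1.0]]
contact_force: [0.4, -0.1, 0.4]
finger_gap: 0.0
```

Call:
{"name": "apply_moves", "arguments": {"series": [38, 0, 0, 0, 0, 0, 38, 0, 0, 0, 0, 0, 38, 0, 0, 0, 0, 0, 38, 0, 0, 0, 0, 0, 38, 0, 0, 0, 0, 0, 38, 0, 0, 0, 0, 0, 38, 0, 0, 0, 0, 0, 38, 0, 0, 0, 0, 0]}}

```text
time_s: 9.07
position: [0.506, 0.5154, 0.2288]
eef_rot: [[0.196, 0.981, -0.0], [0.981, -0.196, -0.0], [-0.0, -0.0, -1.0]]
contact_force: [-0.3, -1.0, -0.1]
finger_gap: 0.0001
```

Call:
{"name": "apply_moves", "arguments": {"series": [0, -20, 0, 0, 0, 0, 0, -20, 0, 0, 0, 0, 0, -20, 0, 0, 0, 0, 0, -20, 0, 0, 0, 0, 0, -20, 0, 0, 0, 0, 0, 0, 0, 0, 0, 0, 0, 0, 0, 0, 0, 0]}}

```text
time_s: 9.65
position: [0.4069, 0.5338, 0.2292]
eef_rot: [[0.194, 0.981, -0.0], [0.981, -0.194, -0.0], [-0.0, -0.0, -1.0]]
contact_force: [0.3, -0.1, -0.7]
finger_gap: -0.0
```

```bash
python3 - <<'E'
from bench import *
import cv2,numpy as np
d=snapshot("top");im=d["img"];cv2.imwrite("pics/top1.png",im)
a=np.load("top0.npz")
cv2.imwrite("pics/cmp.png",np.vstack([cv2.resize(x[150:285,170:330],None,fx=2.2,fy=2.2) for x in(a["img"],im)]))
for n,(u,v) in enumerate([(216,222),(238,227),(261,232),(284,237)],1):
  for q in(a,d):
    o=[]
    for du in range(-3,4):
      for dv in range(-3,4):
        z=q["z_map"][v+dv,u+du];P=q["extrinsics"]@[(u+du-q["cx"])/q["fx"]*z,-(v+dv-q["cy"])/q["fy"]*z,-z,1];o.append(P[2])
    print(n,round(float(np.median(o))*1000,2))
s=read_state();print(s["time_s"],np.round(s["position"],3),np.round(s["contact_force"],1))
E
```

```text
1 54.3
1 54.17
2 54.05
2 54.54
3 53.23
3 54.23
4 51.13
4 53.97
9.7 [0.408 0.533 0.229] [-0.1 -0.   0.2]
```

View pics/cmp.png

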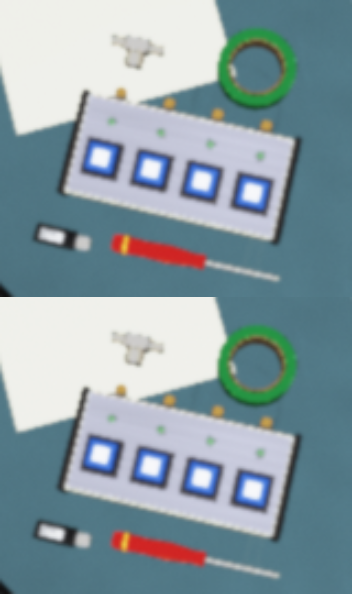

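The before and after pictures match: screwdriver, memory stick, tee and tape haven't moved. All four keys now measure about 54 mm high, and the arm is clear.

```bash
python3 -c "
from bench import *
sign_off()"
```

```text
the job is handed in; nothing more can be done
```

The latched key was the one at place 4. I pressed it all the way in, let go, and it sprang back up level with the others. The job was handed in about 10 s into the 45 s allowed.

- **Finding it:** I tapped all four keys with the closed fingertips. Keys 1, 2 and 3 met the finger at the raised height and gave softly, with at most 3.3 N measured. Key 4 stood about 3 mm lower and was firm, already at 3.9 N within a fraction of a millimetre.
- **Pressing it:** I pushed key 4 down in small steps to the hard end, where the force reached 19.7 N, then released it.
- **Last checks:** In the top camera's depth image the keys stand at 54.2, 54.5, 54.2 and 54.0 mm. Key 4 was at about 51 mm before. The pictures show no movement of the things round the box, and the arm was well clear and touching nothing.

No check failed or disagreed. Force readings were noisy by about 1 N, so I judged the soft keys by their contact height as well as by force.

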